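Index the probe carriage to the red coating sample

ROBOT

A 6-joint arm with a two-finger parallel gripper is mounted at the origin on the work surface. World frame = base frame: x ahead of the robot, y to its left, z up, the work surface at z = 0. Lengths are in m, angles in rad, forces in N, time in s.
With the tool pointing down it reaches from about 0.375 to 0.9 m from the base axis. Payload 3.1 kg.
Tool frame: the origin (TCP) lies between the finger pads; the fingertips stand 17 mm ahead of it and the grasp point (between the pads) lies 2 mm behind it (robot.nose_length is the distance from the TCP to the fingertips, in m); z points along the fingers, y is the line along which they close (so a half turn about z gives the same grasp; the last joint's range is limited). The gripper opens to 87 mm and grips with 3 to 60 N. Pads are 19 mm wide; open, the fingers measure 117 mm over their backs; the gripper's body (75 mm by 190 mm) begins 51 mm behind the grasp point.
Start: joints at [-1.514, 0.527, 1.433, -0, 1.181, -0.178], TCP at [0.145, -0.608, 0.24] pointing down, gripper open.
Joint ranges: [-3.08, 3.08], [-0.75, 2.2], [0.22, 2.44], [-1.43, 4.57], [0, 2.65], [-2.85, 2.85]. Speed limits (rad/s): [2.79, 2.79, 3.14, 3.14, 3.14, 3.14].

INTERFACE

Orientations are given as a unit quaternion [x, y, z, w].
In Python, from rig import robot, cams gives the robot as it stands.
- The arm moves only by the shell command python3 -m pendant 'ROWS' [FORCE]. ROWS is JSON, a list of rows, each an object with "jaw": the opening, from 0 (shut) to 1 (fully open); "linear": the shift along the tool's x, y, z in cm, a list of three; "twist": the turn about the tool's z in degrees. A call has 1 to 12 rows; each row shifts and turns the commanded pose from where the row before left it, along the tool's axes as they then stand; what a row does not reach is not made up. A row lasts 1/12 s, in which the tool goes at most 41.7 mm and 7.16 degrees, less where a joint would pass 70% of its speed; a pose out of reach is approached as far as the arm can. A call is refused whole if a number of a shift passes 4.17 or a number of a turn 7.16, either way. A call with a gripper value outside its range is refused whole. The fingers move at their own pace and stop on an object; FORCE is the grip in N (left out, the last holds). Time passes only in rows, so rows that do not move let the fingers close. It gives the time, the measured TCP pose, the force, the opening and the grip force at its end, in the units of the state.
- robot.get_obs(): the state, without advancing time (a new reading comes with each control period).
- cams.camera(name): name is "scene" or "top" or "wrist"; returns a dict with "color" (384x512x3 uint8, blue, green, red), "depth" (384x512 float32, m along the optical axis (not along the pixel's ray), 0 where there is no reading), "fov_y" (degrees; the focal length in pixels is half the picture's height over the tangent of half this angle, whatever the lens; pixels are square), "cx", "cy" (the principal point, pixels), "view" (4x4, takes a point from world to camera coordinates). Camera axes: x right, y down, z forward; pixel columns grow to the right and rows downward; lengths in m; the calibration is good to about 2 mm. A picture is of the moment at which its call begins.
- robot.hand_in(): hands the job in; it is judged then, once.
The state is a dict: "time": time; "q": joint angles; "joint_velocities": joint speeds; "joint_torque": joint torques, N m; "position": TCP position; "tool_rot": TCP orientation; "ft_force": force on the tool from outside, world axes, zero at the start; "moment": the same for the moment, N m; "grip_width": finger opening in m; "grip_force": force on a finger pad.
Only numpy, scipy, OpenCV 4.12 (cv2) and the standard library are available. Lean on these libraries where they do the work, as an engineer would, in place of code of your own. Each camera call takes 0.05 s, during which the arm holds its last target. There are 200 camera calls.

TASK

On the sample plate, push the blue probe carriage along its rail with the fingertips until its probe stands over the red-brown coating patch and its spring pin (orange head) drops into the notch there; then move clear and leave it latched. Only push: do not pinch the carriage or pull up its pin, and leave the tub, the hand meter and the brass weight where they stand.

Things in the scene. Friction and masses are not known exactly. Their poses are not given: they have to be found in the camera images.
- station: Switched-off, cold heating plate, beige, 300 mm (x) x 420 mm (y), with a dark slab on it whose top is 105 mm above the table. Fixed. Origin: centre of its underside, on the table. Its y axis runs along the rail, its x axis from the rail to the patches. Two screw clamps stand at the slab's far corners (x = +135, y = +-188 mm), up to 155 mm above the table
- rail_mid (a point): Middle of the rail, a brass strip between two steel rods, on its top, 123 mm above the table, at station x = -50 mm, y = 0. The rail runs along the station's y; at each end, centred at y = +-192 mm, stands an aluminium end block (90 mm in x, 18 mm in y, top 135 mm above the table)
- row_mid (a point): Middle of the row of four patches on the slab's top, station x = +70 mm. They lie at station y = -125, -60, +60 and +125 mm, in any order. The brass strip has one V notch (26 mm wide) for each patch, but the strip is not set exactly: all the notches are shifted together by up to 8 mm along the rail from the patches' centres
- carriage (a joint): Position of the blue probe carriage along the rail (m): 0 = middle, grows to the station's +y; end stops at +-0.142. It starts between the inner notches and cannot leave the rail. Sliding takes about 2 N; as the pin falls into a notch the carriage jumps ahead by some mm and the force on the finger dips to nothing; pushing it out of the notch again takes 5 to 9 N
- pin (a joint): Drop of the spring pin (m): 0 = riding on top of the brass strip, about 0.006 = fully dropped in a notch, negative = pulled up
- pin_head (a point): Centre of the top of the pin's orange head (18 mm across, 8 mm high), over the middle of the carriage; 189 mm above the table when the pin rides on the strip, 183 mm when it has dropped, against 170 mm for the carriage top
- probe_tip (a point): Copper tip of the probe, which the carriage carries 120 mm from its middle towards the patches (station +x), at the same place along the rail as the carriage's middle; it passes 12 mm above the patches
- pad_left (a point): Black rubber push plate on the carriage's +y end, 76 mm (x) x 4 mm (y) x 42 mm high, 128 to 170 mm above the table. This point: centre of its outer face. Push it to move the carriage to -y. The carriage is 78 mm long in y over both plates, 80 mm wide in x plus the probe arm on its +x side, from 126 to 170 mm above the table
- pad_right (a point): The same push plate on the carriage's -y end; this point: centre of its outer face. Push it to move the carriage towards +y
- patch_red: Red-brown patch of dried coating, a round blob about 46 mm across (50 to 60 mm with its lobes) and 3 mm thick, fixed on the slab. Origin: centre of its underside, on the slab's top. Axes as those of the station: y runs along the rail
- patch_white: White patch of dried coating, a round blob about 46 mm across (50 to 60 mm with its lobes) and 3 mm thick, fixed on the slab. Origin: centre of its underside, on the slab's top. Axes as those of the station: y runs along the rail
- patch_grey: Grey patch of dried coating, a round blob about 46 mm across (50 to 60 mm with its lobes) and 3 mm thick, fixed on the slab. Origin: centre of its underside, on the slab's top. Axes as those of the station: y runs along the rail
- patch_cream: Cream-yellow patch of dried coating, a round blob about 46 mm across (50 to 60 mm with its lobes) and 3 mm thick, fixed on the slab. Origin: centre of its underside, on the slab's top. Axes as those of the station: y runs along the rail
- tub: Loose bystander: small white lidded tub with a blue band, 68 mm across, 76 mm high, on the table at the station's +y side. Origin: centre of its underside
- meter: Loose bystander: black hand meter with an orange end, 130 x 52 x 26 mm, lying on the table at the station's -y side. Origin: centre of its underside
- weight: Loose bystander: small brass weight, 24 mm across, 30 mm high, standing on the slab near its far edge, beyond the patches. Origin: centre of its underside

How it is judged:
By the outcome, as a careful person would: the job done as asked, in the order asked, and still so for the second after the job is handed in, with the robot touching nothing.
It also fails if it takes over 40 s, if anything falls off the work surface, if the arm or the gripper's body presses on something with over 40 N, if the wrist force passes 120 N, or if a joint passes its speed limit or range.

## Working session

There is one attempt and no reset: what is moved stays moved. The work goes in short steps, Python scripts to look and compute and a shell command to move; the robot and the scene stay as the last step left them, time stands still between calls to the robot, and variables do not carry over. Pictures are saved under pics/ and viewed, at most 10 in all, crops included, and the job is handed in when it is done.

```bash
mkdir -p pics; python3 - <<'E'
from rig import robot,cams
import cv2,numpy as np
for n in("scene","top"):
    c=cams.camera(n); cv2.imwrite(f"pics/{n}0.png",c["color"]); np.savez(f"pics/{n}0.npz",**c)
    print(n,c["fov_y"],c["cx"],c["cy"],np.round(c["view"],3).tolist())
o=robot.get_obs();print({k:np.round(v,3).tolist() for k,v in o.items()})
E
```

```text
scene 53.33544226111157 261.0319072183262 194.44945807008375 [[-0.665, 0.747, -0.017, 0.424], [0.42, 0.355, -0.835, -0.154], [-0.618, -0.562, -0.55, 1.421], [0.0, 0.0, 0.0, 1.0]]
top 49.673172372525 248.22528710870694 185.11901954585383 [[-0.002, -1.0, 0.007, -0.0], [-0.994, 0.001, -0.108, 0.64], [0.108, -0.007, -0.994, 0.998], [0.0, 0.0, 0.0, 1.0]]
{'time': 0.1, 'q': [-1.515, 0.528, 1.434, -0.0, 1.181, -0.179], 'joint_velocities': [0.0, -0.001, -0.004, 0.0, -0.0, -0.001], 'joint_torque': [-0.0, -44.099, -17.715, 0.063, 0.053, -0.0], 'position': [0.145, -0.607, 0.239], 'tool_rot': [0.993, 0.117, 0.0, -0.001], 'ft_force': [0.552, 0.364, -0.638], 'moment': [-0.047, -0.005, 0.041], 'grip_force': 0.0, 'grip_width': 0.087}
```

View pics/top0.png

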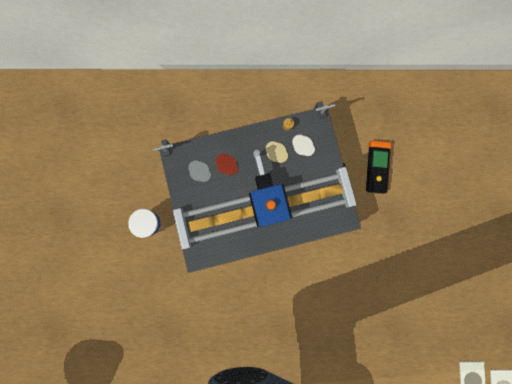

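View pics/scene0.png

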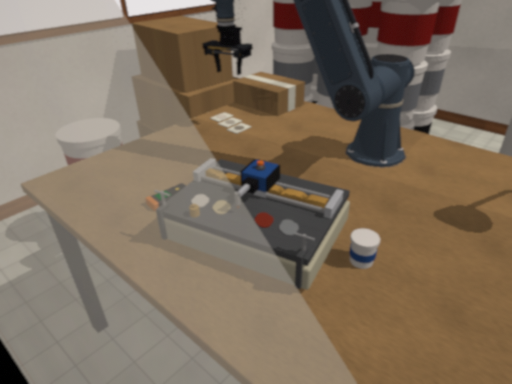

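The top view shows the station yawed by about 14°. Along its +y the patches run white (303,145), cream (277,152), red (227,164), grey (199,171). The pin head is at (271,205), so red is the inner +y patch and I push pad_right towards +y. In the scene view the carriage is at (261,175), with the arm clear behind it.

```bash
cat > h.py <<'E'
import numpy as np,cv2
def ray(c,uv,z):
    f=c["color"].shape[0]/2/np.tan(np.radians(float(c["fov_y"]))/2)
    V=np.array(c["view"]);R,t=V[:3,:3],V[:3,3];o=-R.T@t
    d=R.T@np.array([(uv[0]-c["cx"])/f,(uv[1]-c["cy"])/f,1]);return o+d*(z-o[2])/d[2]
def blob(c,lo,hi,box,amin=15):
    x0,y0,x1,y1=box;m=cv2.inRange(cv2.cvtColor(c["color"],cv2.COLOR_BGR2HSV)[y0:y1,x0:x1],np.array(lo),np.array(hi))
    n,_,s,ce=cv2.connectedComponentsWithStats(m)
    return [(s[i,4],ce[i]+[x0,y0]) for i in np.argsort(-s[:,4]) if i and s[i,4]>amin][:3]
E
python3 - <<'E'
from h import *
c=np.load("pics/top0.npz");np.set_printoptions(precision=4,suppress=True)
P={}
for n,lo,hi,box,z in[("red",(0,120,60),(8,255,255),(205,145,245,182),.108),("grey",(0,0,85),(180,70,255),(184,155,216,187),.108),
 ("cream",(15,30,110),(40,255,255),(262,138,291,167),.108),("white",(0,0,150),(180,70,255),(290,132,318,160),.108),
 ("pin",(3,150,150),(20,255,255),(255,190,287,220),.189),("blue",(105,120,40),(125,255,255),(240,175,300,235),.170)]:
    b=blob(c,lo,hi,box);P[n]=ray(c,b[0][1],z);print(n,b[0],P[n])
a=np.array([P[k][:2] for k in("white","cream","red","grey")]);ys=np.array([-.125,-.06,.06,.125])
A=np.c_[ys,np.ones(4)];s=np.linalg.lstsq(A,a,rcond=None)[0];print("scale",np.linalg.norm(s[0]),"res mm",(a-A@s)*1e3)
ey=s[0]/np.linalg.norm(s[0]);ex=np.array([ey[1],-ey[0]]);O=s[1]-.07*ex
print("yaw deg",np.degrees(np.arctan2(ex[1],ex[0])),"station",O,"ex",ex,"ey",ey)
for k in P:d=P[k][:2]-O;print(k,"station xy",d@ex,d@ey)
np.savez("st.npz",O=O,ex=ex,ey=ey)
d=P["pin"][:2]-O;yc=d@ey
T=O-.05*ex+(yc-.039-.045)*ey;print("approach target",T)
E
```

```text
red (np.int32(356), array([226.3652, 164.1742])) [0.6809 0.0499 0.108 ]
grey (np.int32(553), array([200.9168, 170.8553])) [0.6653 0.1088 0.108 ]
cream (np.int32(382), array([276.1702, 151.5785])) [ 0.7105 -0.0662  0.108 ]
white (np.int32(363), array([302.9559, 145.0634])) [ 0.726 -0.129  0.108]
pin (np.int32(54), array([270.6111, 204.5185])) [ 0.582  -0.0473  0.189 ]
blue (np.int32(1126), array([270.0169, 205.0515])) [ 0.582  -0.0472  0.17  ]
scale 0.9846042437622711 res mm [[-0.1477 -0.5989]
 [ 0.255   0.1935]
 [-0.1577  1.7525]
 [ 0.0504 -1.3472]]
yaw deg 14.322111952857481 station [ 0.6279 -0.0264] ex [0.9689 0.2474] ey [-0.2474  0.9689]
red station xy 0.07028068527731235 0.06081330515144187
grey station xy 0.06971561276499444 0.12175775403171055
cream station xy 0.07029492357613282 -0.05895179674284732
white station xy 0.0697087783815603 -0.123619262440305
pin station xy -0.04960124980321193 -0.008838523056119226
blue station xy -0.049549567251030144 -0.008726778234540801
approach target [ 0.6024 -0.1288]
```

```bash
python3 -m pendant '[{"jaw":0,"linear":[0,0,0],"twist":-7},{"jaw":0,"linear":[0,0,0],"twist":-7},{"jaw":0,"linear":[0,0,0],"twist":-7},{"jaw":0,"linear":[0,0,0],"twist":-7},{"jaw":0,"linear":[0,0,0],"twist":-7},{"jaw":0,"linear":[0,0,0],"twist":-7},{"jaw":0,"linear":[0,0,0],"twist":-7},{"jaw":0,"linear":[0,0,0],"twist":-7},{"jaw":0,"linear":[0,0,0],"twist":-7},{"jaw":0,"linear":[0,0,0],"twist":-7},{"jaw":0,"linear":[0,0,0],"twist":-7},{"jaw":0,"linear":[0,0,0],"twist":-7}]' 20
cat > m.py <<'E'
import sys
from rig import robot
from h import *
from scipy.spatial.transform import Rotation as Ro
s=np.load("st.npz");o=robot.get_obs();R=Ro.from_quat(o["tool_rot"]).as_matrix();p=np.array(o["position"])
d=p[:2]-s["O"];F=np.array(o["ft_force"])
print("t",round(o["time"],2),"st xy mm",np.round([d@s["ex"]*1e3,d@s["ey"]*1e3],1),"z",round(p[2],4),"yaw",round(np.degrees(np.arctan2(R[1,0],R[0,0])),2),"F ex,ey,z",np.round([F[:2]@s["ex"],F[:2]@s["ey"],F[2]],2),"w",round(o["grip_width"],4))
if len(sys.argv)>1:
    t=[float(v)/1e3 for v in sys.argv[1:4]];w=np.r_[s["O"]+t[0]*s["ex"]+t[1]*s["ey"],t[2]]
    print("tool shift cm",np.round(R.T@(w-p)*100,2))
E
python3 m.py -50 -94 240
```

```text
time: 1.1
position: [0.1454, -0.6074, 0.239]
tool_rot: [0.657, 0.754, 0.0, -0.0]
ft_force: [-0.6, -0.5, 0.8]
grip_width: 0.0148
grip_force: 0.0
t 1.1 st xy mm [-611.2 -443.6] z 0.239 yaw 97.8 F ex,ey,z [-0.68 -0.35  0.83] w 0.0148
tool shift cm [ 4.111e+01  5.178e+01 -4.000e-02]
```

```bash
python3 -m pendant '[{"jaw":0,"linear":[0,0,0],"twist":-6.5},{"jaw":0,"linear":[1.94,3.12,0],"twist":0},{"jaw":0,"linear":[1.94,3.12,0],"twist":0},{"jaw":0,"linear":[1.94,3.12,0],"twist":0},{"jaw":0,"linear":[1.94,3.12,0],"twist":0},{"jaw":0,"linear":[1.94,3.12,0],"twist":0},{"jaw":0,"linear":[1.94,3.12,0],"twist":0},{"jaw":0,"linear":[1.94,3.12,0],"twist":0},{"jaw":0,"linear":[1.94,3.12,0],"twist":0},{"jaw":0,"linear":[1.94,3.12,0],"twist":0},{"jaw":0,"linear":[0,0,0],"twist":0}]'
python3 m.py -50 -94 240
```

```text
time: 2.02
position: [0.3789, -0.365, 0.2391]
tool_rot: [0.614, 0.789, 0.002, -0.001]
ft_force: [-0.3, -0.1, 0.0]
grip_width: 0.0005
grip_force: 0.0
t 2.02 st xy mm [-325.  -266.4] z 0.2391 yaw 104.27 F ex,ey,z [-0.29  0.01  0.  ] w 0.0005
tool shift cm [17.27 27.48  0.03]
```

```bash
python3 -m pendant '[{"jaw":0,"linear":[1.92,3.05,0],"twist":0},{"jaw":0,"linear":[1.92,3.05,0],"twist":0},{"jaw":0,"linear":[1.92,3.05,0],"twist":0},{"jaw":0,"linear":[1.92,3.05,0],"twist":0},{"jaw":0,"linear":[1.92,3.05,0],"twist":0},{"jaw":0,"linear":[1.92,3.05,0],"twist":0},{"jaw":0,"linear":[1.92,3.05,0],"twist":0},{"jaw":0,"linear":[1.92,3.05,0],"twist":0},{"jaw":0,"linear":[1.92,3.05,0],"twist":0},{"jaw":0,"linear":[0,0,0],"twist":0},{"jaw":0,"linear":[0,0,0],"twist":0}]'
python3 m.py -50 -94 164
python3 - <<'E'
from rig import cams
import cv2
a=cams.camera("top")["color"][100:290,140:400];b=cams.camera("wrist")["color"]
cv2.imwrite("pics/a1.png",cv2.hconcat([cv2.resize(a,(411,300)),cv2.resize(b,(389,300))]))
E
```

```text
time: 2.93
position: [0.6012, -0.1354, 0.2389]
tool_rot: [0.615, 0.789, -0.0, -0.0]
ft_force: [0.2, -0.5, -0.1]
grip_width: 0.0006
grip_force: 0.0
t 2.93 st xy mm [-52.8 -99. ] z 0.2389 yaw 104.15 F ex,ey,z [ 0.08 -0.56 -0.08] w 0.0006
tool shift cm [0.5  0.28 7.49]
```

View pics/a1.png

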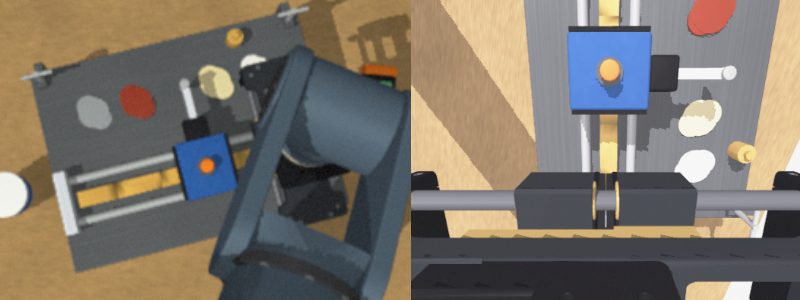

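The picture shows the carriage ahead of the shut fingers in the wrist view, pin head at (610,70), and the way clear. In the top crop the pin is at (207,166) and red at (138,101). Next I lower the fingers behind the pad.

```bash
python3 -m pendant '[{"jaw":0,"linear":[0,0.1,2],"twist":0},{"jaw":0,"linear":[0,0.1,2],"twist":0},{"jaw":0,"linear":[0,0.1,2],"twist":0},{"jaw":0,"linear":[0,0,1.7],"twist":0},{"jaw":0,"linear":[1,0,0],"twist":0},{"jaw":0,"linear":[1,0,0],"twist":0},{"jaw":0,"linear":[0,0,0],"twist":0},{"jaw":0,"linear":[0,0,0],"twist":0}]'
python3 m.py -50 -58 162
```

```text
time: 3.7
position: [0.5989, -0.1164, 0.164]
tool_rot: [0.616, 0.788, 0.0, 0.001]
ft_force: [0.1, 1.0, -0.0]
grip_width: 0.0004
grip_force: 0.0
t 3.7 st xy mm [-50.3 -80. ] z 0.164 yaw 103.99 F ex,ey,z [ 0.35  0.91 -0.04] w 0.0004
tool shift cm [2.2  0.02 0.2 ]
```

```bash
python3 -m pendant '[{"jaw":0,"linear":[0.5,0,0],"twist":0},{"jaw":0,"linear":[0.5,0,0],"twist":0},{"jaw":0,"linear":[0.5,0,0],"twist":0},{"jaw":0,"linear":[0.5,0,0],"twist":0},{"jaw":0,"linear":[0.3,0,0],"twist":0},{"jaw":0,"linear":[0.3,0,0],"twist":0},{"jaw":0,"linear":[0.3,0,0],"twist":0},{"jaw":0,"linear":[0.3,0,0],"twist":0},{"jaw":0,"linear":[0.3,0,0],"twist":0},{"jaw":0,"linear":[0.3,0,0],"twist":0}]'
python3 m.py
python3 -m pendant '[{"jaw":0,"linear":[0.3,0,0],"twist":0},{"jaw":0,"linear":[0.3,0,0],"twist":0},{"jaw":0,"linear":[0.3,0,0],"twist":0},{"jaw":0,"linear":[0.3,0,0],"twist":0},{"jaw":0,"linear":[0.3,0,0],"twist":0},{"jaw":0,"linear":[0.3,0,0],"twist":0}]' >/dev/null
python3 m.py
cat > look.py <<'E'
from rig import cams
from h import *
s=np.load("st.npz")
c=cams.camera("wrist");b=blob(c,(3,150,120),(22,255,255),(150,0,360,225),40)
for a,uv in b[:2]:
    for z in(.189,.183):d=ray(c,uv,z)[:2]-s["O"];print("pin?",a,np.round(uv,1),z,"st mm",np.round([d@s["ex"]*1e3,d@s["ey"]*1e3],1))
cv2.imwrite("pics/w.png",c["color"])
E
python3 look.py
```

```text
time: 4.53
position: [0.5897, -0.0799, 0.1627]
tool_rot: [0.616, 0.788, 0.0, 0.0]
ft_force: [-0.2, -2.6, 2.3]
grip_width: -0.0001
grip_force: 1.4
t 4.53 st xy mm [-50.1 -42.3] z 0.1627 yaw 103.94 F ex,ey,z [-0.84 -2.47  2.3 ] w -0.0001
t 5.03 st xy mm [-50.1 -23.9] z 0.1626 yaw 103.95 F ex,ey,z [-0.92 -2.5   1.47] w 0.0002
```

View pics/w.png

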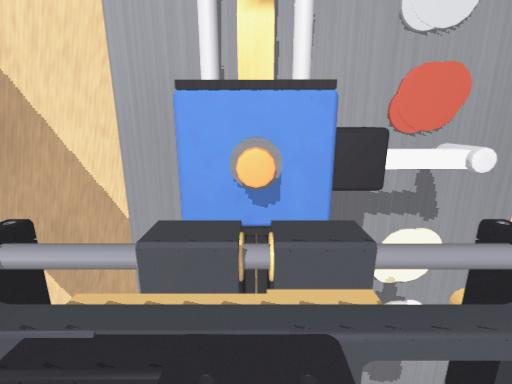

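The wrist view shows the carriage square ahead of the fingers, pin head at (256,166). The probe tip at (482,160) is still short of the red patch at (431,96). I'll fix the pin mask, then keep pushing in small steps.

```bash
python3 - <<'E'
import cv2
h=cv2.cvtColor(cv2.imread("pics/w.png"),cv2.COLOR_BGR2HSV);print(h[166,256],h[160,250],h[40,257],h[154,256],h[150,237])
E
sed -i 's/(3,150,120),(22,255,255),(150,0,360,225),40/(5,200,150),(18,255,255),(200,100,310,215),40/' look.py; python3 look.py
python3 -m pendant '[{"jaw":0,"linear":[0.3,0,0],"twist":0},{"jaw":0,"linear":[0.3,0,0],"twist":0},{"jaw":0,"linear":[0.3,0,0],"twist":0},{"jaw":0,"linear":[0.3,0,0],"twist":0},{"jaw":0,"linear":[0.2,0,0],"twist":0}]' >/dev/null
python3 m.py; python3 look.py
```

```text
[ 19 130 247] [ 21 125 247] [ 27  82 247] [ 21 124 247] [116  12 154]
t 5.55 st xy mm [-50.3  -9.7] z 0.1623 yaw 103.96 F ex,ey,z [-0.18 -2.7  -0.68] w 0.0002
```

```bash
sed -i 's/(5,200,150),(18,255,255)/(5,100,120),(24,255,255)/' look.py; python3 look.py
python3 -m pendant '[{"jaw":0,"linear":[0.2,0,0],"twist":0},{"jaw":0,"linear":[0.2,0,0],"twist":0}]' >/dev/null
python3 m.py; python3 look.py
```

```text
pin? 1271 [256.3 166.9] 0.189 st mm [-49.3  41. ]
pin? 1271 [256.3 166.9] 0.183 st mm [-49.3  40.1]
t 5.82 st xy mm [-50.4  -5.8] z 0.1623 yaw 103.94 F ex,ey,z [-0.37 -1.06 -1.66] w 0.0005
pin? 1262 [256.3 166.9] 0.189 st mm [-49.3  44.3]
pin? 1262 [256.3 166.9] 0.183 st mm [-49.3  43.4]
```

```bash
python3 -m pendant '[{"jaw":0,"linear":[0.15,0,0],"twist":0},{"jaw":0,"linear":[0.15,0,0],"twist":0}]' >/dev/null
python3 m.py; python3 look.py
```

```text
t 6.03 st xy mm [-50.2  -2.7] z 0.1625 yaw 103.94 F ex,ey,z [-0.14 -0.09  0.88] w 0.0005
pin? 1231 [255.9 166. ] 0.189 st mm [-49.3  47.8]
pin? 1231 [255.9 166. ] 0.183 st mm [-49.3  46.9]
```

```bash
python3 -m pendant '[{"jaw":0,"linear":[0.15,0,0],"twist":0}]' >/dev/null
python3 m.py; python3 look.py
```

```text
t 6.17 st xy mm [-50.1  -1.5] z 0.1626 yaw 103.95 F ex,ey,z [ 0.66  0.88 -0.03] w 0.0003
pin? 1180 [255.7 150.5] 0.189 st mm [-49.2  55.7]
pin? 1180 [255.7 150.5] 0.183 st mm [-49.2  55.2]
```

The carriage jumped ahead about 8 mm and the force fell to nothing. I'll back off and check.

```bash
python3 -m pendant '[{"jaw":0,"linear":[-0.5,0,0],"twist":0},{"jaw":0,"linear":[-1,0,0],"twist":0},{"jaw":0,"linear":[-1.5,0,0],"twist":0},{"jaw":0,"linear":[-1.5,0,0],"twist":0},{"jaw":0,"linear":[0,0,-2.5],"twist":0},{"jaw":0,"linear":[0,0,-2.5],"twist":0},{"jaw":0,"linear":[0,0,-2.5],"twist":0},{"jaw":0,"linear":[0,0,0],"twist":0},{"jaw":0,"linear":[0,0,0],"twist":0}]' >/dev/null
python3 m.py
python3 - <<'E'
from rig import cams
from h import *
s=np.load("st.npz");np.set_printoptions(precision=1,suppress=True)
c=cams.camera("wrist");V=np.array(c["view"]);f=192/np.tan(np.radians(c["fov_y"])/2)
def pt(u,v):
    z=np.median(c["depth"][int(v)-2:int(v)+3,int(u)-2:int(u)+3]);p=np.array([(u-c["cx"])*z/f,(v-c["cy"])*z/f,z])
    w=V[:3,:3].T@(p-V[:3,3]);d=w[:2]-s["O"];return np.array([d@s["ex"],d@s["ey"],w[2]])*1e3
for a,uv in blob(c,(5,100,120),(24,255,255),(180,20,330,215),40):
    print("orange",a,uv,pt(*uv))
    d=ray(c,uv,.183)[:2]-s["O"];print(" ray .183",d@s["ex"]*1e3,d@s["ey"]*1e3)
    for du in(-32,32):print(" top?",pt(uv[0]+du,uv[1]))
for a,uv in blob(c,(0,150,60),(8,255,255),(300,0,512,384),200):
    d=ray(c,uv,.108)[:2]-s["O"];print("red",a,uv,"st",d@s["ex"]*1e3,d@s["ey"]*1e3)
c2=cams.camera("scene")["color"][140:270,150:360]
cv2.imwrite("pics/f.png",cv2.hconcat([cv2.resize(c["color"],(400,300)),cv2.resize(c2,(400,300))]))
E
```

```text
t 6.97 st xy mm [-49.5 -49. ] z 0.2392 yaw 103.87 F ex,ey,z [-0.82 -0.46  0.04] w 0.0002
orange 971 [254.7 148.3] [-49.2  -3.6 123.6]
 ray .183 -49.15514851579134 1.7425126469425232
 top? [-79.7  -3.7 119.6]
 top? [-18.6  -4.2 119.6]
orange 596 [253.9  69.1] [-49.2  54.7 183.9]
 ray .183 -49.19112233127849 54.8744602245373
 top? [-72.1  57.1 171. ]
 top? [-26.2  56.8 170.8]
orange 377 [256.2 202.7] [-48.1 -57.7 121.2]
 ray .183 -48.32424754212428 -39.46417255030959
 top? [-80.2 -57.9 119.4]
 top? [-15.7 -58.8 118.4]
red 562 [390.5  58. ] st 76.85334682379788 76.33911081808421
red 494 [375.4  91.9] st 65.89531819829583 47.08008423476458
```

View pics/f.png

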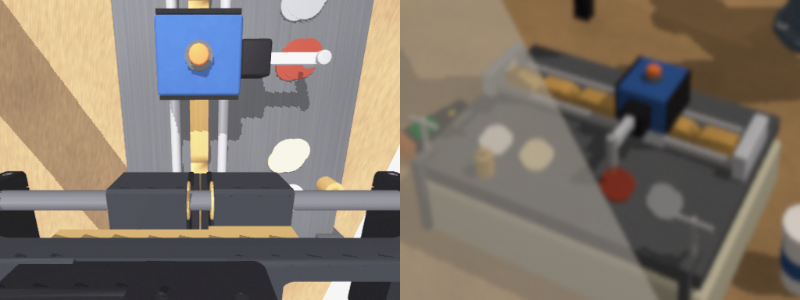

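The wrist view shows the probe arm lying across the red patch, with the pin head at (199,54). By depth it stands 13 mm above the carriage top (183.9 against 171), so it is fully dropped. The carriage is at +55 mm, within the notch shift of the red patch at +60, and the fingers are clear.

```bash
python3 -c "from rig import robot; print(robot.hand_in())"
```

```text
the job is handed in; nothing more can be done
None
```

The carriage is latched with its probe over the red-brown patch and its pin fully dropped into the notch. The arm is clear, and the job was handed in at about 7 s on the robot's clock.

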